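# Shut the feeding organizer and lock it with the snap hook

## Robot

A 6-joint arm with a two-finger parallel gripper is mounted at the origin on the work surface. World frame = base frame: x ahead of the robot, y to its left, z up, the work surface at z = 0. Lengths are in m, angles in rad, forces in N, time in s.
With the tool pointing down it reaches from about 0.275 to 0.875 m from the base axis. Payload 12.5 kg.
Tool frame: the origin (TCP) lies at the very end of the fingers, on their centre line; the grasp point (between the pads) lies 19 mm behind it; z points along the fingers, y is the direction in which the jaws open and shut (so a half turn about z gives the same grasp; the last joint's range is limited). The gripper opens to 85 mm and grips with 20 to 120 N. Pads are 22 mm wide; open, the fingers measure 114 mm over their backs; the gripper's body (76 mm by 85 mm) begins 54 mm behind the grasp point. The pads swing forward as they close: fully open they stand 13 mm farther back than shut.
Start: joints at [-1.211, 0.351, 1.652, -0, 1.139, -0.085], TCP at [0.237, -0.496, 0.231] pointing down, gripper open.
Joint ranges: [-2.75, 2.75], [-0.79, 2.1], [0.01, 2.65], [-1.57, 4.71], [0.07, 3.14], [-2.87, 2.87]. Speed limits (rad/s): [2.22, 2.22, 2.79, 3.14, 3.14, 3.14].

## Interface

Orientations are given as a unit quaternion [w, x, y, z].
In Python, from bench import r, kin, cams, sensors gives the robot as it stands. The module is installed in compiled form; this text tells all that it offers. Calls block until the motion is done:
- r.reach(position, orientation): joint-space move of the TCP to a pose.
- r.move_straight(position, frame=None, vel=0.15): straight line of the TCP; frame=None keeps the orientation; vel is the mean speed in m/s.
- r.move_joints(angles): joint-space move.
- r.move_gripper(opening, squeeze=None): finger opening in m; squeeze is the grip in N (None keeps the last); returns when the fingers have stopped.
- r.hold(seconds).
- kin.solve_ik(position, orientation): joint angles nearest the present ones, or None.
- cams.read_camera(name): name is "scene" or "side" or "wrist"; returns a dict with "color" (400x640x3 uint8, red, green, blue), "fx", "fy", "cx", "cy" (pixels), "D" ([k1, k2, p1, p2, k3] as OpenCV has them; the pictures are not rectified), "R" (3x3) and "t" (3): a world point X has camera coordinates R X + t; the wrist camera has in their place "hand_eye" (4x4, takes a point from camera to tool coordinates, whose origin is the TCP and whose axes are the flange's). Camera axes: x right, y down, z forward; pixel columns grow to the right and rows downward; lengths in m; the calibration is good to about 2 mm. A picture is of the moment at which its call begins: read the wrist's pose just before it. There is no depth.
A pose or a line that the arm cannot do raises r.PlanningError and nothing moves.
- r.finish_job(): hands the job in, once; it reports no verdict.
Readings, each from a call of its own:
- sensors.get_clock(): time.
- sensors.get_q(): joint angles.
- sensors.get_joint_vel(): joint speeds.
- sensors.get_tau(): joint torques, N m.
- sensors.get_tool_pos(): TCP position.
- sensors.get_orientation(): TCP orientation.
- sensors.get_contact_force(): force on the tool from outside, world axes, zero at the start.
- sensors.get_ft_torque(): the same for the moment, N m.
- sensors.get_grip_width(): finger opening in m.
Only numpy, scipy, OpenCV 4.12 (cv2) and the standard library are available. Lean on these libraries where they do the work, as an engineer would, in place of code of your own. Each camera call takes 0.05 s, during which the arm holds its last target.

## Task

Shut the pale blue organizer's flap fully, so that the steel eye stands up through its slot. Then lock it: push the big snap hook sideways so that its red sprung gate is pressed in by one leg of the eye and snaps shut behind it, and leave the hook lying flat on the flap with that leg inside its closed loop. Leave the cup, bowl, jar, glass container and spoons where they are.

Things in the scene. Friction and masses are not known exactly. Their poses are not given: they have to be found in the camera images.
- organizer: Pale blue open box fixed to the table: 200 mm (x) by 160 mm (y) by 60 mm high, walls 5 mm, a 14 mm divider along x in the middle that carries the steel eye. Origin: centre of its underside, at table height; z up, its -x side faces the robot (turned by its yaw). The flap is hinged on the +x side; shut, its top lies level 66 mm above the table.
- eye: Steel eye fixed to the organizer (same origin and axes): an upside-down U of 8 mm round bar in the organizer's x-z plane: two upright legs 60 mm apart, centres at x = -60 mm (front) and x = 0 (rear), y = 0, joined on top by a level bar. Its top is 116 mm above the table, so 50 mm stands above the shut flap.
- flap (a joint): Flap angle, rad: 0 shut (level), 1.57 upright, limit 1.75. The stiff hinge (0.2 N m) stays where left; no latch. To shut, push its outer (rear, then upper) face over towards the robot and down, 1 to 3 N near the free edge. Plate 6 mm thick, 160 mm wide, free edge 180 mm from the hinge axis. Slot for the eye: 16 mm wide on the centre line, 84 to 166 mm from the axis; push beside it.
- flap_hinge (a point): Middle of the flap's hinge axis: organizer x = +90 mm, y = 0, 63 mm above the table (mid thickness of the flap). The axis runs along the organizer's y.
- eye_front (a point): On the centre line of the eye's front leg (organizer x = -60 mm, y = 0), 85 mm above the table, 19 mm above the shut flap.
- eye_rear (a point): On the centre line of the eye's rear leg (organizer x = 0, y = 0), 85 mm above the table, 19 mm above the shut flap.
- hook: Big snap hook, 180 mm long, 66 mm wide, 0.1 to 0.17 kg, lying flat. Origin on its underside (z = 0), x along it to the nose end (x = +83 mm), grip end at x = -96 mm, z up. Aluminium loop 16 mm high, bars 10 mm wide, clear inside x = -10 to +73, y = -23 to +20 mm. Spine on the -y side, red gate on the +y side.
- hook_grip (a point): Centre of the hook's black grip (hook x = -58 mm, y = 0, 12 mm above its underside): a block 76 mm long (x = -96 to -20 mm), 26 mm wide along y, 24 mm high.
- gate_mouth (a point): Where the eye's leg should meet the shut gate: outer face of the gate near its tip, hook x = +36, y = +28 mm, 8 mm above the underside. 25 to 45 mm in x works. Gate hinge at x = -12, y = +24; its tip ends at x = +50; fixed nose from x = +54 mm on. Move the hook along its own +y until the leg's centre is at hook y of about 0: it is then past the nose.
- hook_pocket (a point): Pocket behind the nose, hook x = +63, y = 0, 8 mm above the underside. With the leg pushed in, drawing the hook about 27 mm back along its own -x brings the leg here, clear of the gate, which snaps shut behind it.
- gate (a joint): Angle of the red gate in rad: 0 shut, grows as it swings into the loop, limit 0.7. A spring shuts it; pressing it in takes about 1.5 to 5 N at its tip. It does not open outwards.
- cup: Straw cup, stainless with a peach twist cap and short straw: 74 mm across, 137 mm tall, standing upright close beside the organizer, on its left or its right; a gripper cannot work on that side. Origin: centre of its underside. Bystander: must not be moved.
- bowl: Low white bowl, 88 mm across, 42 mm high, beside the organizer on the side opposite the cup. Origin: centre of its underside. Bystander: must not be moved.
- container: Closed round glass container with a sage lid, 114 mm across, 66 mm high. Origin: centre of its underside. Bystander: must not be moved.
- spoon_a: Soft-tip spoon 150 mm long, 29 mm wide, 10 mm high, all of one pastel colour, lying flat; origin under its middle, x towards the tip. Bystander: on the table between robot and organizer.
- spoon_b: Soft-tip spoon 150 mm long, 29 mm wide, 10 mm high, all of one pastel colour, lying flat; origin under its middle, x towards the tip. Bystander: inside the organizer.
- spoon_c: Soft-tip spoon 150 mm long, 29 mm wide, 10 mm high, all of one pastel colour, lying flat; origin under its middle, x towards the tip. Bystander: on the table behind the organizer.
- jar: Closed glass jar, 68 mm across, 100 mm tall, behind the organizer. Origin: centre of its underside. Bystander: must not be moved.
There are look-alikes about, which are no part of the job. There is more than one size of the hook; the job needs the largest.

How it is judged:
On the way, in this order (a step that is already met when the one before it is completed fails the run):
1. the flap is fully shut (value of joint flap below 0.05 rad), for 0.2 s.
2. the hook's gate is pressed in at the eye, over the shut flap (value of joint gate above 0.15 rad and value of joint flap below 0.06 rad and (horizontal distance between hook and eye_front below 0.075 m or horizontal distance between hook and eye_rear below 0.075 m)), for 0.05 s.
At the end, for the whole second after the job is handed in: The flap is shut (within 0.05 rad); exactly one leg of the eye stands inside the hook's loop; the gate has sprung shut (within 0.1 rad); the hook lies at rest, flat (within 0.2 rad) on the flap (value of joint flap below 0.05 rad and value of joint gate below 0.1 rad and ((x of eye_front in the frame of hook between 0 and 0.076 m and y of eye_front in the frame of hook between -0.027 and 0.019 m) or (x of eye_rear in the frame of hook between 0 and 0.076 m and y of eye_rear in the frame of hook between -0.027 and 0.019 m)) and not ((x of eye_front in the frame of hook between 0 and 0.076 m and y of eye_front in the frame of hook between -0.027 and 0.019 m) and (x of eye_rear in the frame of hook between 0 and 0.076 m and y of eye_rear in the frame of hook between -0.027 and 0.019 m)) and angle between hook's own z axis and vertical below 0.2 rad and z of hook in the frame of organizer between 0.055 and 0.08 m and linear speed of hook below 0.02 m/s); the robot touches nothing.
It fails at once if the straw cup is moved by more than 25 mm (distance of cup from where it was at the start of the episode above 0.025 m).
It fails at once if the bowl is moved by more than 25 mm (distance of bowl from where it was at the start of the episode above 0.025 m).
It fails at once if the glass container is moved by more than 25 mm (distance of container from where it was at the start of the episode above 0.025 m).
It fails at once if the jar is moved by more than 25 mm (distance of jar from where it was at the start of the episode above 0.025 m).
It fails at once if a spoon is moved by more than 25 mm (distance of any of spoon_a, spoon_b, spoon_c from where it was at the start of the episode above 0.025 m).
It also fails if it takes over 54 s, if anything falls off the work surface, if the arm or the gripper's body presses on something with over 40 N, if the wrist force passes 120 N, or if a joint passes its speed limit or range.

## Working session

There is one attempt and no reset: what is moved stays moved. The work goes in short steps, each a Python script; the robot and the scene stay as the last script left them, time stands still between calls to the robot, and variables do not carry over. Pictures are saved under pics/ and viewed, and the job is handed in when it is done.

```bash
ls; mkdir -p pics
python3 - <<'E'
from bench import r,kin,cams,sensors
import cv2,numpy as np
for n in ["scene","side","wrist"]:
    d=cams.read_camera(n)
    cv2.imwrite(f"pics/{n}0.png",d["color"][:,:,::-1])
    print(n,{k:(np.round(v,4).tolist()) for k,v in d.items() if k!="color"})
print(sensors.get_clock(),sensors.get_tool_pos(),sensors.get_orientation())
E
```

```text
pics
scene {'fx': 513.0018, 'fy': 513.0018, 'cx': 308.7187, 'cy': 209.4345, 'D': [-0.0182, 0.0, 0.0, 0.0, 0.0], 'R': [[-0.5599, 0.8286, -0.0005], [0.7203, 0.4865, -0.4945], [-0.4095, -0.2772, -0.8692]], 't': [0.3223, -0.3487, 1.6708]}
side {'fx': 494.0577, 'fy': 494.0577, 'cx': 324.7166, 'cy': 193.6284, 'D': [-0.0529, 0.0, 0.0, 0.0, 0.0], 'R': [[-0.8386, -0.5446, 0.0122], [-0.3258, 0.4835, -0.8125], [0.4366, -0.6853, -0.5829]], 't': [0.4345, 0.2494, 0.9574]}
wrist {'fx': 334.3738, 'fy': 334.3738, 'cx': 326.2198, 'cy': 195.2575, 'D': [0.0117, 0.0, 0.0, 0.0, 0.0], 'hand_eye': [[0.0002, -0.956, -0.2934, 0.0737], [1.0, 0.0001, 0.0003, 0.0001], [-0.0002, -0.2934, 0.956, -0.1429], [0.0, 0.0, 0.0, 1.0]]}
0.15 [ 0.23660003 -0.4962328   0.23091237] [-4.19823623e-04  9.75370327e-01  2.20573221e-01 -5.51985065e-05]
```

View pics/scene0.png

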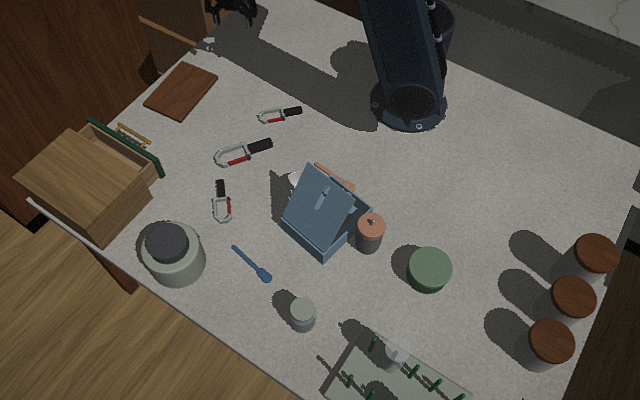

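View pics/side0.png

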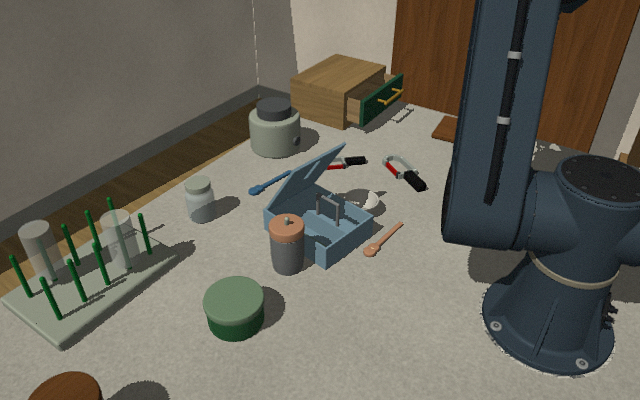

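View pics/wrist0.png

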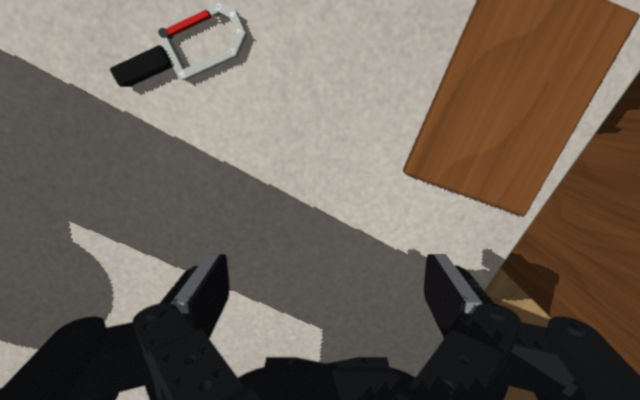

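```bash
cat > h.py <<'E'
from bench import r,kin,cams,sensors
import cv2,numpy as np
from scipy.spatial.transform import Rotation as Ro
from scipy.optimize import least_squares
def K(d): return np.array([[d["fx"],0,d["cx"]],[0,d["fy"],d["cy"]],[0,0,1.]])
def ext(d,pose=None):
    if "R" in d: return np.array(d["R"]),np.array(d["t"])
    p,q=pose; T=np.eye(4);T[:3,:3]=Ro.from_quat([q[1],q[2],q[3],q[0]]).as_matrix();T[:3,3]=p
    M=np.linalg.inv(T@np.array(d["hand_eye"])); return M[:3,:3],M[:3,3]
def proj(d,X,pose=None):
    R,t=ext(d,pose); X=np.atleast_2d(np.array(X,float))
    return cv2.projectPoints(X,cv2.Rodrigues(R)[0],t,K(d),np.array(d["D"],float))[0].reshape(-1,2)
def back(d,uv,z,pose=None):
    R,t=ext(d,pose); u=cv2.undistortPoints(np.array(uv,float).reshape(-1,1,2),K(d),np.array(d["D"],float)).reshape(-1,2)
    dr=np.c_[u,np.ones(len(u))]@R; c=-R.T@t
    return c+dr*((z-c[2])/dr[:,2])[:,None]
def shot(n,name,crop=None,s=1):
    pose=(sensors.get_tool_pos(),sensors.get_orientation())
    d=cams.read_camera(n); im=d["color"][:,:,::-1]
    save(im,name,crop,s); return d,pose
def save(im,name,crop=None,s=1):
    if crop: x0,y0,x1,y1=crop; im=im[y0:y1,x0:x1]
    cv2.imwrite(f"pics/{name}.png",cv2.resize(im,None,fx=s,fy=s,interpolation=cv2.INTER_CUBIC))
def qd(yaw_x):  # tool down, tool x axis at world angle yaw_x
    m=np.array([[np.cos(yaw_x),np.sin(yaw_x),0],[np.sin(yaw_x),-np.cos(yaw_x),0],[0,0,-1.]])
    q=Ro.from_matrix(m).as_quat(); return [q[3],q[0],q[1],q[2]]
def w(p,yaw,o,):
    pass
E
python3 - <<'E'
from h import *
shot("scene","sc1",(190,90,390,280),4) if False else None
d,_=shot("scene","sc1",(260,150,400,270),5)
np.save
d2,_=shot("side","si1",(240,130,400,280),5)
shot("scene","sc2",(200,90,320,230),4)
import pickle
pickle.dump(d,open("scene.pkl","wb"));pickle.dump(d2,open("side.pkl","wb"))
E
```

```text
(no output)
```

View pics/sc1.png

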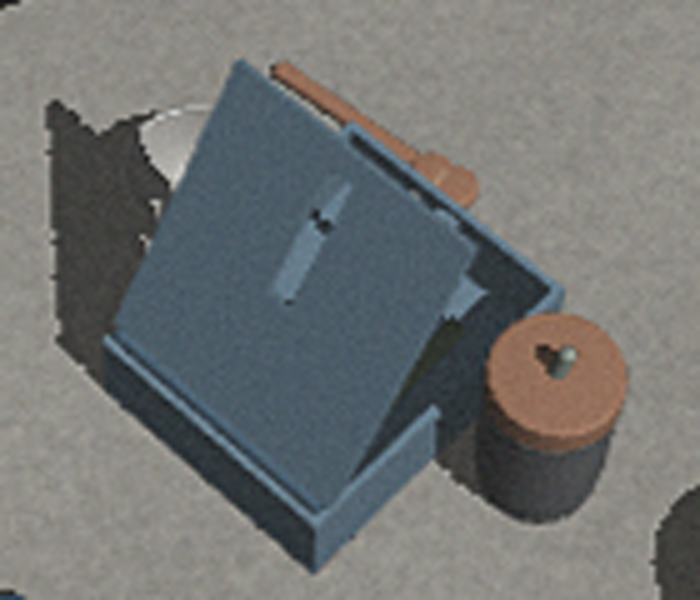

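View pics/si1.png

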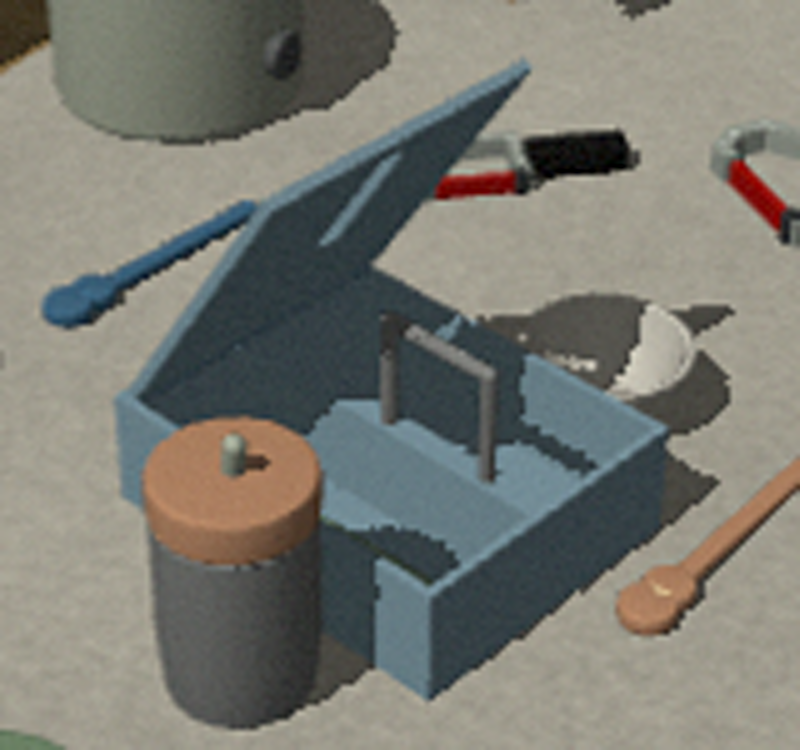

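View pics/sc2.png

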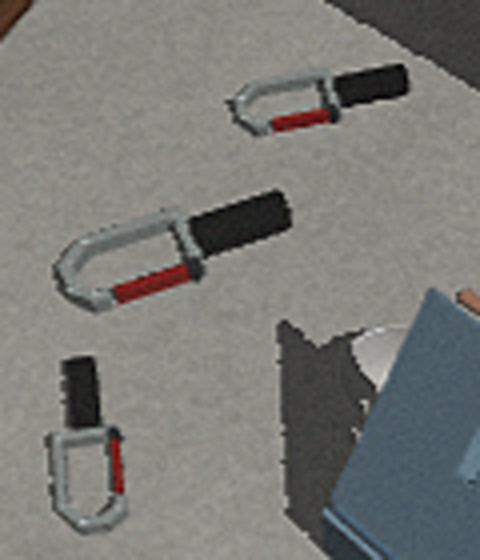

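```bash
cat > fit.py <<'E'
from h import *
import pickle
S=pickle.load(open("scene.pkl","rb"));D=pickle.load(open("side.pkl","rb"))
def loc(p,L): c,s=np.cos(p[2]),np.sin(p[2]); return np.array([p[0]+c*L[0]-s*L[1],p[1]+s*L[0]+c*L[1],L[2]])
def flap(p,y,rr=.18,up=.003):
    a=p[3]; # direction from hinge: shut -> -x
    return loc(p,[.09-rr*np.cos(a)+up*np.sin(a),y,.063+rr*np.sin(a)+up*np.cos(a)])
def f(p):
    e=[]
    def add(d,uv,X): e.append(proj(d,X)[0]-uv)
    add(S,(323,264.4),loc(p,[.1,.08,0]));add(S,(323.6,253.6),loc(p,[.1,.08,.06]))
    add(S,(281.4,217.4),loc(p,[.1,-.08,.06]));add(S,(372,208.4),loc(p,[-.1,.08,.06]))
    add(D,(326,269.4),loc(p,[-.1,.08,0]));add(D,(326,248),loc(p,[-.1,.08,.06]));add(D,(373.4,216),loc(p,[-.1,-.08,.06]));add(D,(264,210),loc(p,[.1,.08,.06]))
    add(D,(338,205),loc(p,[-.062,0,.114]));add(D,(318,193.6),loc(p,[0,0,.115]))
    add(S,(308,162.4),flap(p,-.08));add(S,(355,199.6),flap(p,.08));add(D,(345.4,143),flap(p,-.08,up=0));add(D,(293,171.4),flap(p,.08,up=0))
    return np.array(e).ravel()
s=least_squares(f,[.55,0,0.1,1.],loss="soft_l1")
print("org",s.x.round(4));print(f(s.x).reshape(-1,2).round(1).tolist())
def g(p):
    e=[]
    def add(u,v,L): e.append(proj(S,loc(p,L))[0]-(200+u/4,90+v/4))
    add(277,190,[-.096,-.013,.024]);add(291,213,[-.096,.013,.024]);add(54,270,[.083,0,.010])
    add(115,298,[.050,.025,.012]);add(195,273,[-.010,.025,.012]);add(188,222,[-.02,-.013,.024])
    return np.array(e).ravel()
h=least_squares(g,[.4,-.25,-1.5,0][:3])
print("hook",h.x.round(4));print(g(h.x).reshape(-1,2).round(1).tolist())
b=lambda n,uv,z:print(n,back(S if n[0]!='_' else D,[uv],z).round(3).tolist())
b("cup lidtop",(260+560/5,150+375/5),.125);b("bowl",(260+190/5,150+140/5),.04)
b("spoon_a head",(350,187),.005);b("spoon_a end",(315,163),.005)
b("spoonc head",(265,277),.005);b("spoonc end",(234,247),.005);b("jar",(303,309),.1);b("container",(430,262),.066)
b("_bowl right edge",(240+695/5,130+345/5),.04);b("_bowl mid",(240+650/5,130+360/5),.02)
for n,u in(("hookA g",(292,112)),("A nose",(258,116)),("C g",(220,182)),("C nose",(222,221))): b(n,u,.01)
b("pot",(172,245),.1)
E
python3 fit.py
```

```text
org [ 0.5213  0.025  -0.1786  0.9948]
[[-0.0, 0.4], [-0.1, 1.9], [-0.7, 0.5], [1.7, -0.6], [-0.4, 1.0], [-0.1, 1.7], [0.5, -0.4], [-1.2, -0.9], [0.8, -0.1], [0.1, -0.8], [-0.2, -0.5], [0.2, 0.5], [0.7, -0.4], [0.5, -0.4]]
hook [ 0.4659 -0.32   -0.6297]
[[1.0, 0.2], [0.1, 0.9], [1.8, 2.5], [-0.8, -1.6], [-1.6, -0.9], [-0.6, -1.0]]
cup lidtop [[0.519, 0.156, 0.125]]
bowl [[0.463, -0.114, 0.04]]
spoon_a head [[0.385, 0.017, 0.005]]
spoon_a end [[0.371, -0.115, 0.005]]
spoonc head [[0.752, -0.021, 0.005]]
spoonc end [[0.728, -0.144, 0.005]]
jar [[0.794, 0.131, 0.1]]
container [[0.498, 0.325, 0.066]]
_bowl right edge [[0.441, -0.124, 0.04]]
_bowl mid [[0.465, -0.126, 0.02]]
hookA g [[0.251, -0.284, 0.01]]
A nose [[0.325, -0.364, 0.01]]
C g [[0.587, -0.307, 0.01]]
C nose [[0.685, -0.221, 0.01]]
pot [[0.841, -0.241, 0.1]]
```

```bash
cat >> h.py <<'E'
ORG=np.array([.5213,.025,-.1786])
def O(x,y,z):
    c,s=np.cos(ORG[2]),np.sin(ORG[2]); return [ORG[0]+c*x-s*y,ORG[1]+s*x+c*y,z]
E
python3 - <<'E'
from h import *
q=qd(ORG[2]+np.pi/2)
p=sensors.get_tool_pos()
def T(a,R=.165,b=.012,y=-.045):
    return O(.09-R*np.cos(a)+.003*np.sin(a)+b,y,.063+R*np.sin(a)+.003*np.cos(a))
r.move_straight([p[0],p[1],.30],vel=.3)
r.move_gripper(0.0)
a0=T(1.2); a0[0]+=.01
r.reach([a0[0],a0[1],.30],q)
print(sensors.get_clock(),sensors.get_tool_pos(),a0)
r.move_straight(a0,vel=.2)
print(sensors.get_contact_force())
for a in [.95,.8,.65,.5,.35,.22,.1,0.02]:
    r.move_straight(T(a),vel=.12); print(a,sensors.get_contact_force().round(1))
shot("side","flap1",(220,110,420,270),4)
print(sensors.get_clock(),sensors.get_tool_pos())
E
```

```text
3.5083 [ 0.5675518  -0.02808732  0.30000572] [np.float64(0.5675968358975731), np.float64(-0.027279801580473342), np.float64(0.21787352244802236)]
[-0.31084854  0.84150877  0.75050731]
0.95 [-0.5 -0.6 -0.7]
0.8 [ 0.4 -0.7 -0.2]
0.65 [ 0.8 -1.5  1.2]
0.5 [-0.5 -0.1 -0.8]
0.35 [ 0.4 -0.3  0.7]
0.22 [0.1 0.2 0.5]
0.1 [ 1.5 -0.2  1. ]
0.02 [-0.2 -0.6  0.6]
7.0167 [ 0.45167924 -0.00815956  0.0698554 ]
```

View pics/flap1.png

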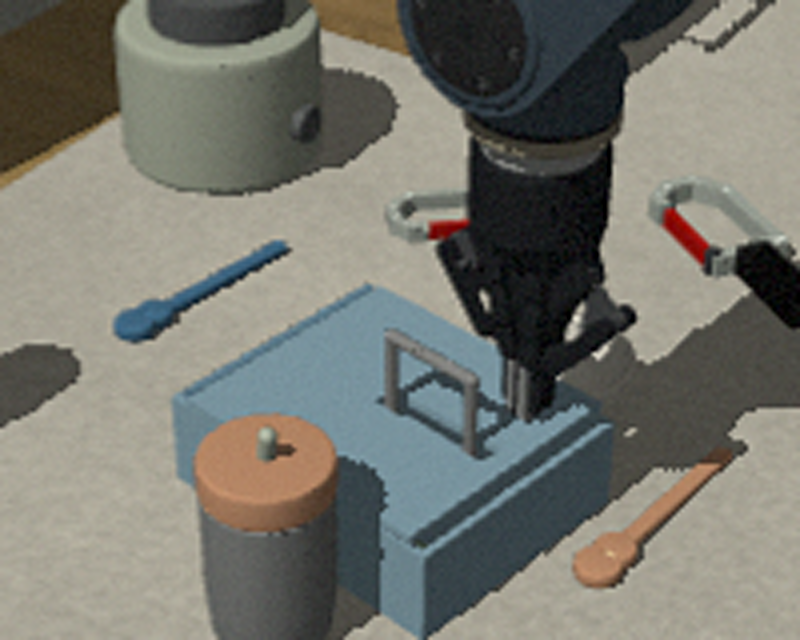

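Run:
```python
from h import *
p=np.array(sensors.get_tool_pos())
for z in [.067,.0655,.0645,.0635,.0625]:
    r.move_straight([p[0],p[1],z],vel=.05); F=sensors.get_contact_force(); print(z,sensors.get_tool_pos()[2].round(4),F.round(1))
    if F[2]>8: break
r.hold(.3)
r.move_straight([p[0],p[1],.30],vel=.4)
q=qd(ORG[2]+np.pi/2)
t=O(-.03,-.10,.30); r.reach(t,q); 
import pickle
d,po=shot("wrist","wr_eye"); pickle.dump((d,po),open("wr_eye.pkl","wb"))
r.move_gripper(.06)
hx=np.array([.4659,-.32]);y=-.63;g=hx-.02*np.array([np.cos(y),np.sin(y)])
r.reach([g[0],g[1],.25],qd(y))
d,po=shot("wrist","wr_hook"); pickle.dump((d,po),open("wr_hook.pkl","wb"))
print(sensors.get_clock())
```

```text
0.067 0.0673 [-0.5 -0.2  0.3]
0.0655 0.0659 [-2.   0.6  7.3]
0.0645 0.0657 [-6.1  1.  21.4]
11.275
```

View pics/wr_eye.png

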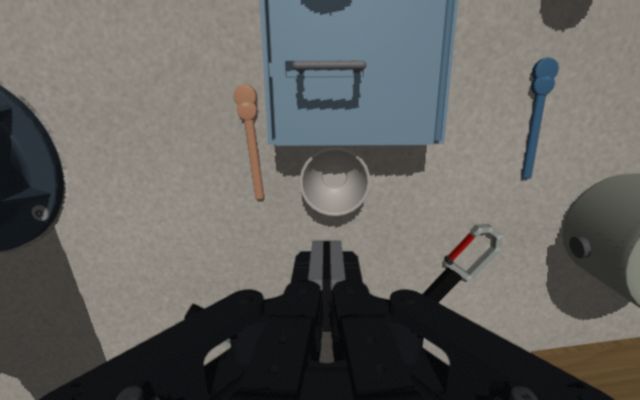

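View pics/wr_hook.png

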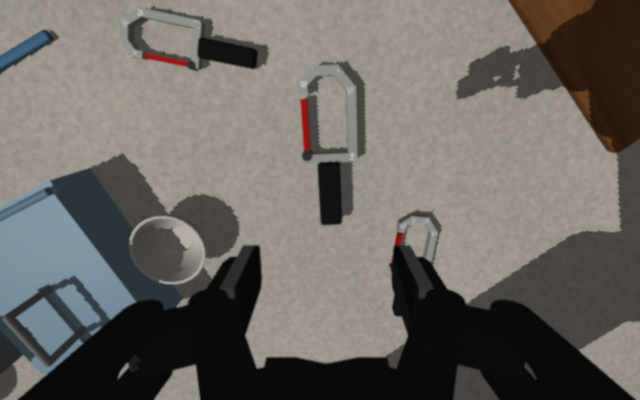

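Run:
```python
from h import *
import pickle
d,_=pickle.load(open("wr_hook.pkl","rb")); save(d["color"][:,:,::-1],"z_hook",(270,50,390,240),3)
save(d["color"][:,:,::-1],"z_hookC",(110,0,280,80),4)
d,_=pickle.load(open("wr_eye.pkl","rb")); save(d["color"][:,:,::-1],"z_eye",(250,0,470,160),3)
```

```text
(no output)
```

View pics/z_hook.png

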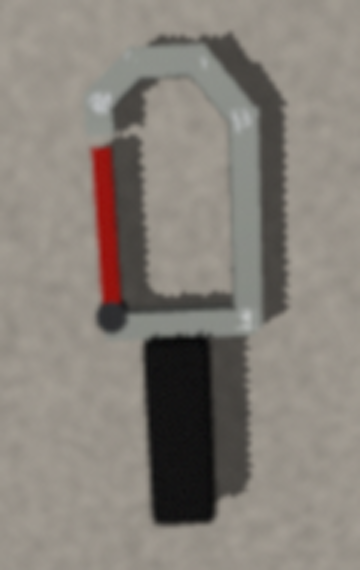

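View pics/z_hookC.png

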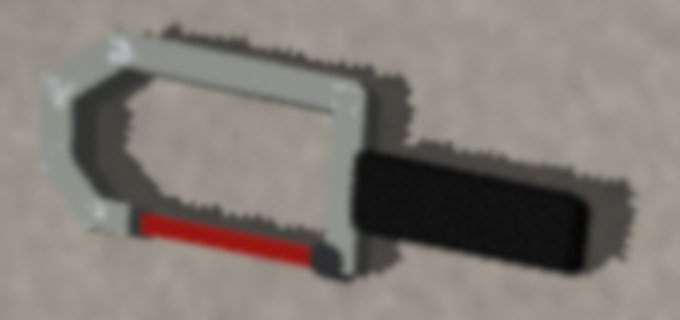

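View pics/z_eye.png

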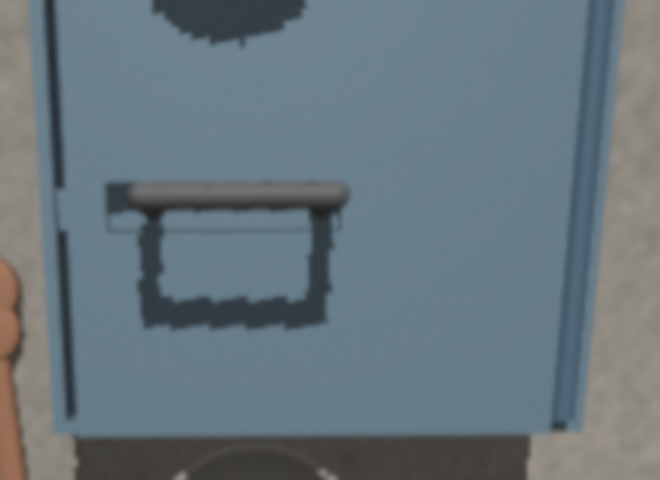

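```bash
cat > fit2.py <<'E'
from h import *
import pickle
def loc(p,L): c,s=np.cos(p[2]),np.sin(p[2]); return np.array([p[0]+c*L[0]-s*L[1],p[1]+s*L[0]+c*L[1],L[2]])
d,po=pickle.load(open("wr_eye.pkl","rb"))
pts=[((293.3,65),[-.064,0,.113]),((366,65),[.004,0,.113]),((268.3,144.3),[-.1,-.08,.06]),((444.3,143.3),[.1,-.08,.06])]
f=lambda p:np.array([proj(d,loc(p,L),po)[0]-u for u,L in pts]).ravel()
s=least_squares(f,[.52,.025,-.18]);print("org",s.x.round(4),f(s.x).round(1))
d2,po2=pickle.load(open("wr_hook.pkl","rb"))
o=np.array([270,50])
hp=[((152,522),[-.096,.013,.024]),((213,520),[-.096,-.013,.024]),((112,317),[-.012,.024,.016]),((146,337),[-.02,.013,.024]),((208,336),[-.02,-.013,.024]),((106,145),[.050,.024,.014])]
g=lambda p:np.array([proj(d2,loc(p,L),po2)[0]-(np.array(u)/3+o) for u,L in hp]).ravel()
h=least_squares(g,[.4659,-.32,-.63]);print("hook",h.x.round(4),g(h.x).round(1))
print("nose",proj(d2,loc(h.x,[.083,0,.016]),po2)-o, "px*3 expected ~(185,44)")
o=np.array([110,0])
e=back(d2,[np.array([585,235])/4+o],.02,po2)[0];n=back(d2,[np.array([45,130])/4+o],.014,po2)[0];print("C len",np.linalg.norm((e-n)[:2]))
bl=back(d,[(335,182)],.04,po);print("bowl",bl)
b=po[0]
E
python3 fit2.py
```

```text
org [ 0.5222  0.0223 -0.1744] [-0.8  0.2  0.9 -0.3 -0.2  0.1 -0.   0.1]
hook [ 0.4642 -0.3227 -0.5943] [-0.6  1.4  0.9  1.4  0.3 -1.3 -1.3  0.1  1.3 -0.4 -0.5 -0.9]
nose [[55.86164299 13.93307876]] px*3 expected ~(185,44)
C len 0.1399035289293625
bowl [[ 0.47666732 -0.10149694  0.04      ]]
```

```bash
sed -i 's/^ORG=.*/ORG=np.array([.5222,.0223,-.1744])/' h.py
python3 - <<'E'
from h import *
import pickle
H=np.array([.4642,-.3227]);y=-.5943-.01
u=np.array([np.cos(y),np.sin(y)]);g=H-.042*u
r.reach([g[0],g[1],.08],qd(y))
r.move_straight([g[0],g[1],.004],vel=.15)
print(sensors.get_contact_force().round(1))
r.move_gripper(.0,100)
print("w",sensors.get_grip_width(),sensors.get_tool_pos(),sensors.get_clock())
r.move_straight([g[0],g[1],.25],vel=.35)
d,po=shot("wrist","wr_grasp");pickle.dump((d,po),open("wr_grasp.pkl","wb"))
shot("side","si_grasp")
print("w",sensors.get_grip_width(),sensors.get_contact_force(),sensors.get_clock())
E
```

```text
[0.1 0.2 0.2]
w 0.023442198002222078 [ 0.43020053 -0.29921509  0.0053417 ] 13.0833
w 0.023834223208974704 [ 0.76546037  0.37200601 -1.53367479] 14.0333
```

View pics/wr_grasp.png

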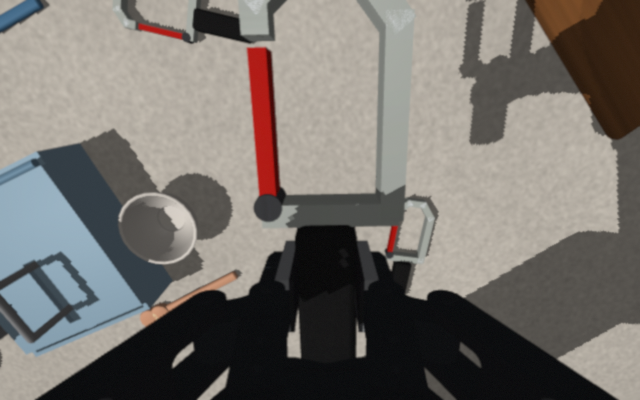

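View pics/si_grasp.png

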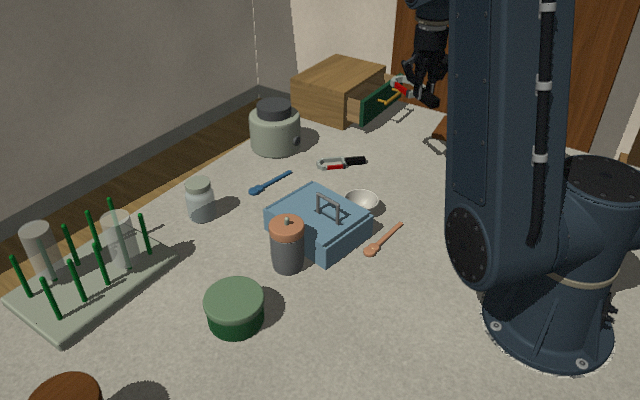

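Run:
```python
from h import *
import pickle
d,po=pickle.load(open("wr_grasp.pkl","rb"))
p0=np.array(po[0]);q=po[1];Rt=Ro.from_quat([q[1],q[2],q[3],q[0]]).as_matrix()
pts=[((267,207),[-.012,.024,.016]),((297,228),[-.02,.013,.024]),((355,228),[-.02,-.013,.024]),((378,193),[-.01,-.023,.016]),((258,48),[.050,.024,.014])]
def X(p,L): # hook->tool: hook z = -tool z ; x along tool x; y=-tool y
    Rh=np.diag([1,-1,-1.])@Ro.from_euler("zy",[p[3],p[4]]).as_matrix()
    return p0+Rt@(Rh@np.array(L)+p[:3])
f=lambda p:np.r_[np.array([proj(d,X(p,L),po)[0]-u for u,L in pts]).ravel(),(p[2]-.004)*500]
s=least_squares(f,[.042,0,.004,0,0]);print(s.x.round(4),f(s.x).round(1))
```

```text
[ 0.0408 -0.      0.0086  0.0355  0.0425] [ 1.5 -2.1 -3.3  0.3  2.4 -1.9  1.1  3.5 -1.5  0.3  2.3]
```

Run:
```python
from h import *
q=qd(ORG[2]+np.pi/2)
ox,oy=.046,-.036
r.reach(O(ox,oy-.041,.24),q)
r.move_straight(O(ox,oy-.041,.12),vel=.25)
r.move_straight(O(ox,oy-.041,.08),vel=.1)
print(sensors.get_contact_force().round(1))
import pickle
shot("scene","sc_pl",(260,130,420,270),5)
d,po=shot("wrist","wr_pl");shot("side","si_pl",(220,110,420,270),4)
pickle.dump((d,po),open("wr_pl.pkl","wb"))
print(sensors.get_clock())
```

```text
[ 0.2 -1.5 -1. ]
16.7083
```

View pics/sc_pl.png

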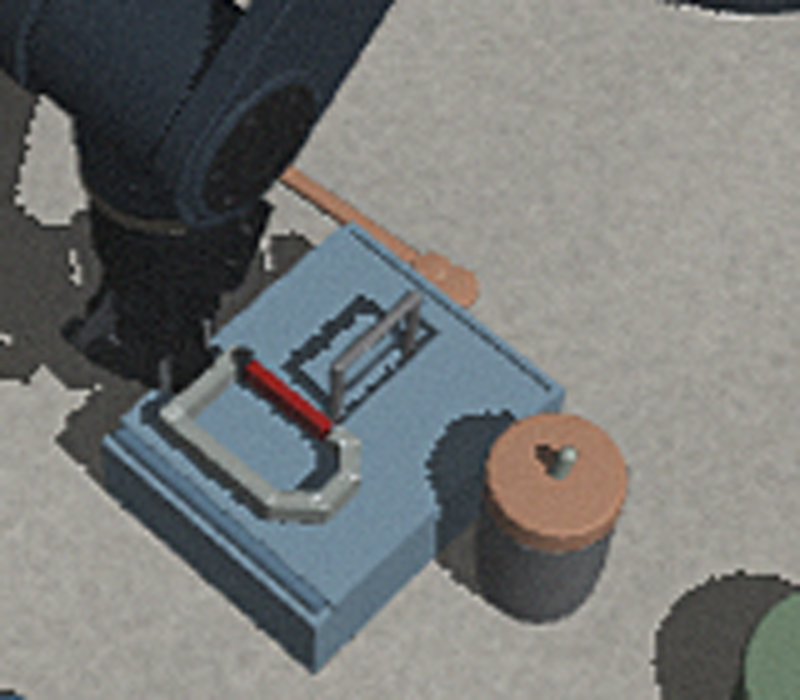

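View pics/wr_pl.png

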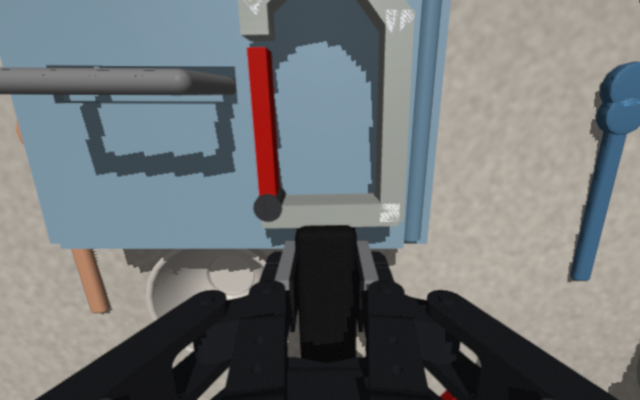

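View pics/si_pl.png

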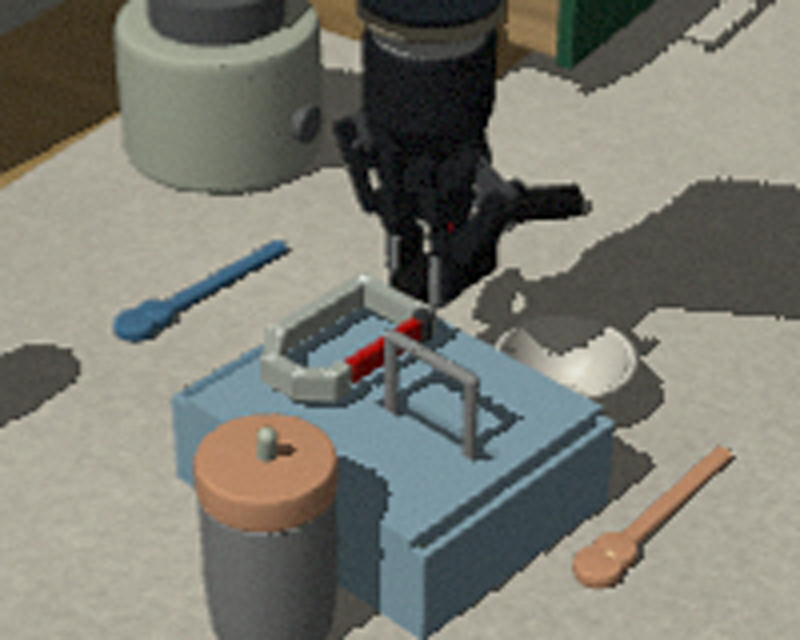

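Run:
```python
from h import *
ox,oy=.046,-.036
for z in [.076,.074,.0725,.071,.070]:
    r.move_straight(O(ox,oy-.041,z),vel=.04);r.hold(.1);F=sensors.get_contact_force();print(z,sensors.get_tool_pos().round(4)[2],F.round(1),sensors.get_ft_torque().round(2))
    if F[2]>2.5: break
z=z+.0005
for ox in [.038,.034,.030,.026]:
    r.move_straight(O(ox,oy-.041,z),vel=.05);F=sensors.get_contact_force();print(ox,F.round(1),sensors.get_ft_torque().round(2))
shot("wrist","wr_push");shot("side","si_push",(220,110,420,270),4)
print(sensors.get_clock())
```

```text
0.076 0.076 [ 0.1  0.7 -1.3] [0.01 0.03 0.01]
0.074 0.074 [ 0.   0.1 -1.7] [-0.06  0.02  0.02]
0.0725 0.0725 [ 0.7 -0.5 -0.8] [-0.02 -0.   -0.01]
0.071 0.0713 [-0.8  0.1  5.2] [ 0.02  0.23 -0.01]
0.038 [-2.8  0.2  2.9] [0.08 0.35 0.09]
0.034 [-1.2 -0.1 -0.1] [0.08 0.18 0.08]
0.03 [ 1.8 -0.9 -1.8] [-0.12 -0.2  -0.07]
0.026 [ 1.6 -0.8 -1. ] [-0.19 -0.22 -0.08]
19.2667
```

View pics/wr_push.png

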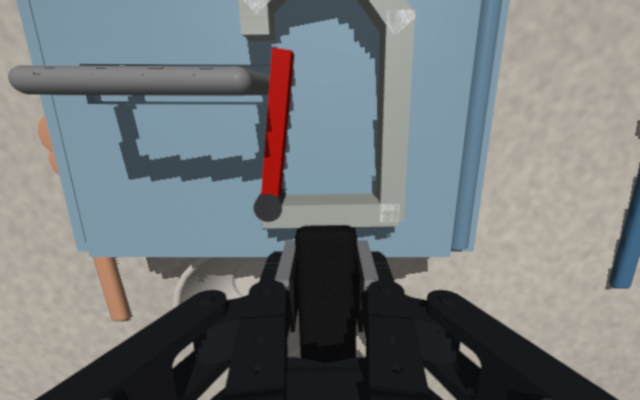

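View pics/si_push.png

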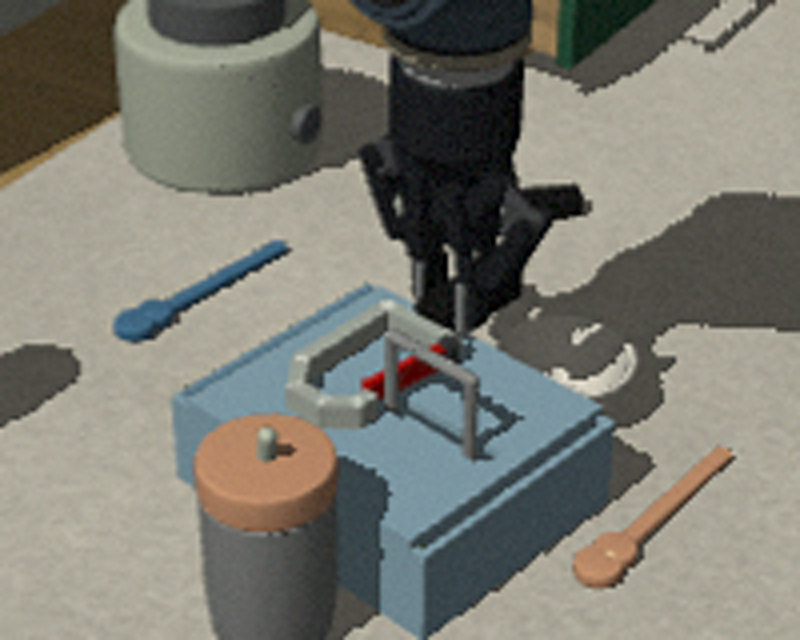

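Run:
```python
from h import *
oy=-.036;z=.0715
for ox in [.018,.010,.004,-.001]:
    r.move_straight(O(ox,oy-.041,z),vel=.07);F=sensors.get_contact_force();print(ox,F.round(1),sensors.get_ft_torque().round(2))
shot("wrist","wr_in")
for dy in [-.009,-.018,-.027]:
    r.move_straight(O(ox,oy+dy-.041,z),vel=.07);F=sensors.get_contact_force();print(dy,F.round(1),sensors.get_ft_torque().round(2))
shot("wrist","wr_back");shot("side","si_back",(220,110,420,270),4)
print(sensors.get_clock())
```

```text
0.018 [ 2.6 -1.6 -1.3] [-0.18 -0.49 -0.17]
0.01 [ 2.9 -2.9 -1.4] [-0.45 -0.52 -0.26]
0.004 [ 2.9 -2.3 -2.1] [-0.41 -0.53 -0.27]
-0.001 [ 3.  -2.6 -0.3] [-0.44 -0.55 -0.25]
-0.009 [ 0.  -0.8 -0.3] [-0.26 -0.04 -0.08]
-0.018 [-0.4 -1.1 -0.6] [-0.03  0.07 -0.  ]
-0.027 [-0.4  0.4 -1.8] [-0.07  0.02 -0.  ]
21.275
```

View pics/wr_in.png

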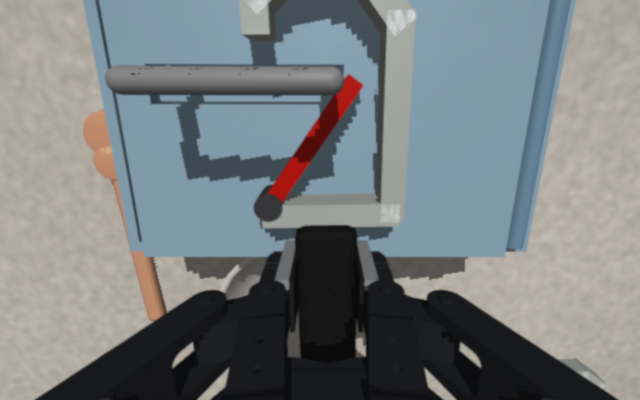

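View pics/wr_back.png

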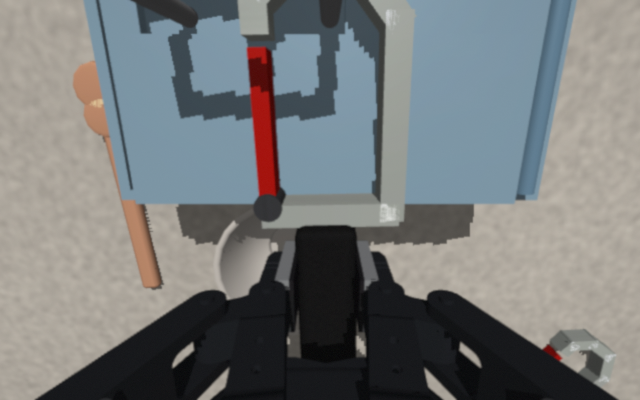

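View pics/si_back.png

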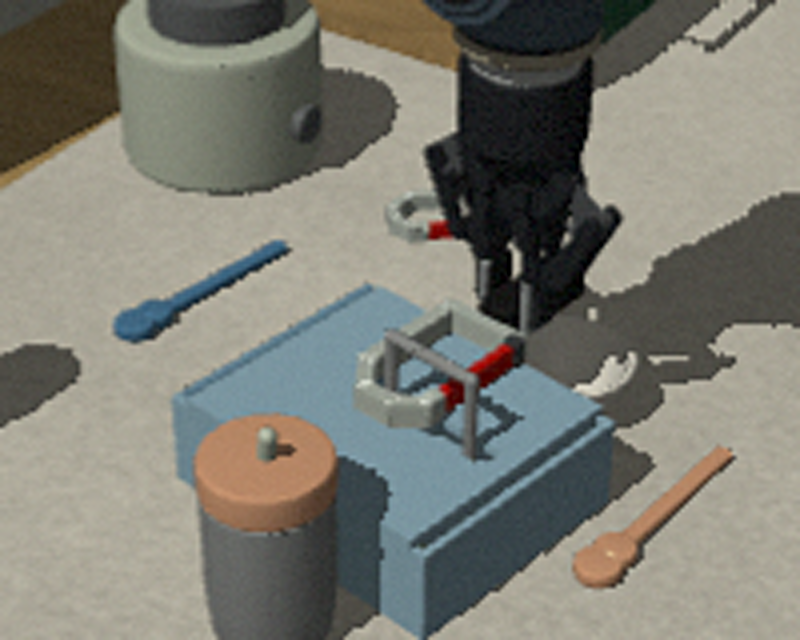

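Run:
```python
from h import *
ox=-.004;z=.0715
for oy in [-.05,-.035,-.022]:
    r.move_straight(O(ox,oy-.041,z),vel=.08);print(oy,sensors.get_contact_force().round(1))
for z in [.071,.0705,.070,.0695]:
    r.move_straight(O(ox,oy-.041,z),vel=.05);F=sensors.get_contact_force();print(z,F.round(1))
    if F[2]>2: break
r.move_gripper(.055); r.hold(.3)
p=sensors.get_tool_pos()
r.move_straight([p[0],p[1],.22],vel=.15)
r.move_straight(O(-.02,-.16,.25),vel=.25)
r.hold(.5)
shot("wrist","wr_end");shot("side","si_end",(220,110,420,270),4);shot("scene","sc_end",(260,130,420,270),5)
print(sensors.get_clock(),sensors.get_contact_force())
```

```text
-0.05 [ 0.2 -1.  -1.1]
-0.035 [ 0.6  0.3 -1.7]
-0.022 [ 0.5  0.9 -1.6]
0.071 [-1.1  4.3  5.7]
25.55 [-0.29904034 -0.44357395 -0.1685596 ]
```

View pics/wr_end.png

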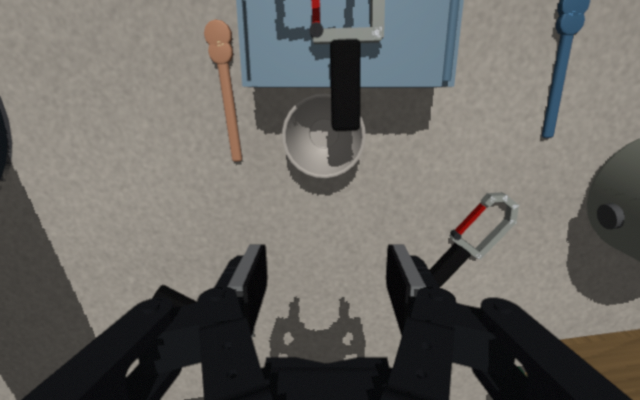

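View pics/si_end.png

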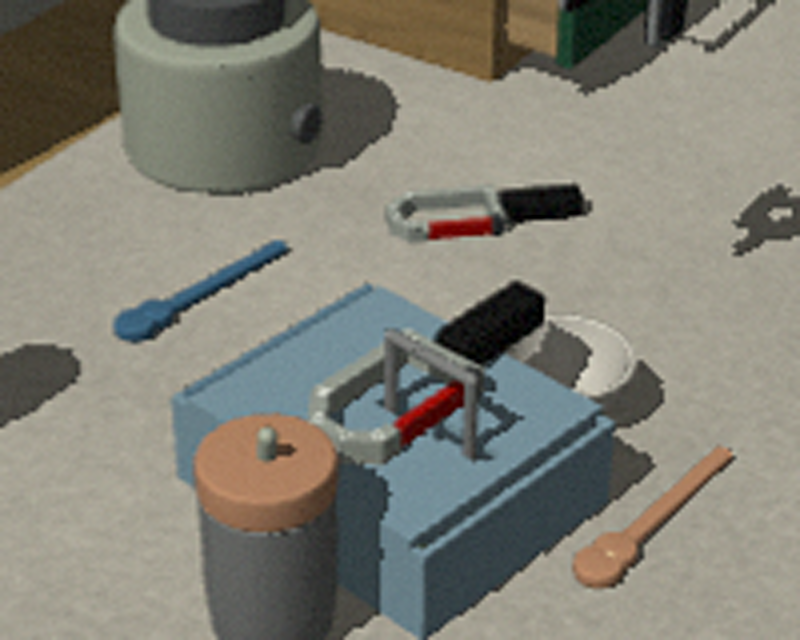

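View pics/sc_end.png

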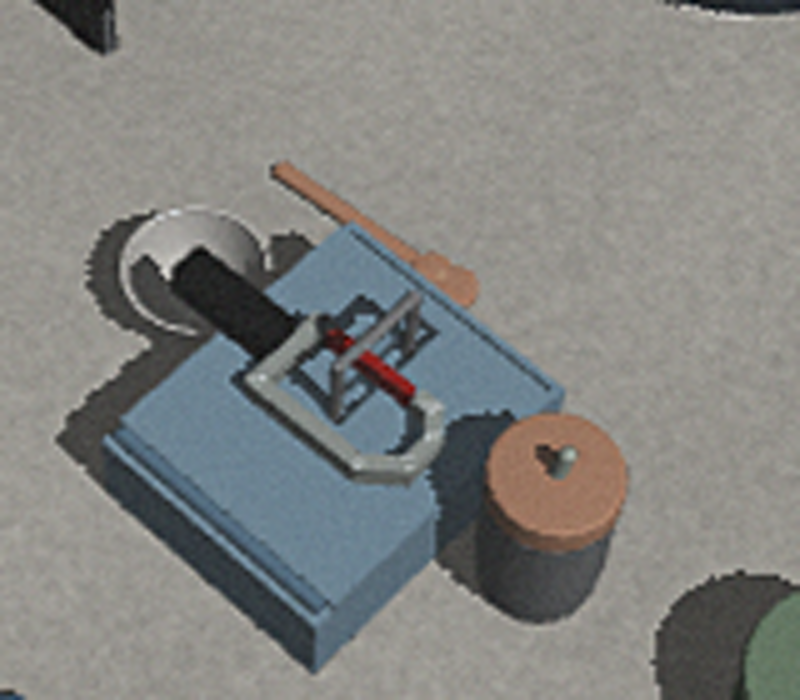

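```bash
python3 -c "
from h import *
r.finish_job()"
```

```text
the job is handed in; nothing more can be done
```

I shut the flap and locked it with the largest snap hook, then handed the job in at about 25.6 s on the robot's clock. I have no verdict, because handing in reports none.

- **Flap:** I pushed it down beside the slot until it met a firm stop of about 21 N. The steel eye stands up through the slot.
- **Locking:** I laid the hook on the flap behind the eye and slid it sideways. The rear leg pressed the gate well in, and drawing the hook back let the gate snap shut. I then slid the hook forward to about hook x = 22 mm, so its weight rests on the flap, and released it.
- **Last checks:** The final scene and side pictures show:
  - The flap is shut.
  - The hook lies flat, with only the rear leg inside its loop and its gate shut.
  - The gripper is clear, and nothing else appears moved.
- **Not measured:** The final gate angle and the hook's tilt were judged by eye only. The fit of the hook's pose in the gripper was loose, with pixel errors up to about 3.5, but the pictures during the push confirmed the alignment.

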